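# Close up a three-board glue-up in a notched panel clamp

### The job

Three boards lie loosely in the panel clamp for gluing. Hold up the release bar of the sliding jaw and slide the jaw along until it has closed the boards up edge to edge and pressed them onto the sprung pad of the screw head; then let the catch down into the first notch that leaves the boards firmly squeezed by the spring without driving it solid, and let go. Keep the boards flat on their bearers and leave the other things on the bench as they are.

Things in the scene. Friction and masses are not known exactly. Their poses are not given: they have to be found in the camera images.
- clamp: the whole panel clamp, fixed to the bench: an aluminium rail 645 mm long, 44 wide, 24 high, along this frame's y axis (origin on the bench, z up, rail from y = -250 to +395 mm). At x = +-80 mm two wooden bearers 38 mm high carry the boards. The sliding jaw is at the -y end and moves to +y; the screw head is at the +y end
- rack_mid (a point): middle of the steel rack on top of the rail, at the top of its teeth (34 mm above the bench): upright teeth 4 mm thick and 10 mm tall with pointed tops, and square-sided notches 6 mm wide between them, one every 10 mm
- head: the screw head at the +y end of the rail, fixed; origin at y = +365 mm of the clamp, on the bench under its centre, axes as the clamp's, block 46 mm long and 78 high. A threaded spindle through it carries the sprung pad. How far the spindle is screwed out differs each time and is not measured: the pad's face stands at rest 80 to 160 mm on the -y side of this origin, to be found by feel
- head_screw (a point): where the spindle leaves the head towards the boards, 48 mm above the bench. On its end is the sprung pad, black, 70 mm wide, 34 high, facing -y. The spindle itself stays put; the spring lets the pad back along +y: it starts to yield at 6 N, gains 1 N for each mm (11 N at 5 mm, 16 N at 10 mm) and is solid after 16 mm (22 N). A good squeeze is 6 to 18 N; never above 25 N
- jaw (a joint): travel of the sliding jaw along the rail in m, 0 to 0.275, growing towards +y of the clamp (to the boards and head). The catch seats where this reads a whole multiple of 0.010, give or take 1 mm of play. With the catch lifted the jaw slides with 1 N of friction; the boards add up to 1.5 N each. The spring drives the jaw back if it is let go before the catch is in a notch
- jaw_face (a point): centre of the sliding jaw's flat front face (66 mm wide, 28 to 74 mm above the bench), which pushes the boards to +y
- catch (a joint): height of the spring catch in the sliding jaw, in m: 0 is fully down in a notch, about 0.0095 its nose resting on top of a tooth, 0.016 the stop at the top of its travel. The jaw slides freely only above 0.010. Spring and weight pull it down with 7 N (down) to 11 N (top); let go, it falls at once. It starts in a notch or resting on a tooth
- bar (a point): centre of the release bar: a level round steel bar on top of the catch's stem, 13 mm thick, 86 mm long along the clamp's x axis (across the rail), 114 mm above the bench with the catch down, 60 mm behind (-y of) the jaw's face. Stem 12 mm thick; spring housing under it up to 80 mm, jaw plate up to 74 mm. Pinched with the fingers closing along the rail it can be raised and also pushed along
- board_wide: loose planed pine board 220 mm long (its x, across the rail) by 60 wide (its y, along the rail) by 20 thick, lying on the bearers with its underside at 38 mm; origin at the centre of its underside
- board_mid: the same, 50 mm wide. The three boards lie side by side between jaw and head, in any order, with gaps between them; closed up they measure 150 mm
- board_narrow: the same, 40 mm wide
- tape_measure: bystander: tape measure 70 x 40 x 62 mm beside the rail; origin under its centre, as for all bystanders
- pencil: bystander: flat carpenter's pencil 150 mm long, 8 mm thick, beside the rail
- mallet: bystander: wooden mallet 230 mm long, 65 mm high, lying beside the clamp
- glue_bottle: bystander: standing glue bottle 64 mm across, 170 mm tall
- try_square: bystander: try square, 110 mm stock with 190 mm blade, lying flat
- screw_jar: bystander: jar 72 mm across, 85 mm tall
- offcut: bystander: wood offcut 120 x 50 x 20 mm
- glue_brush: bystander: brush 190 mm long, lying
There are look-alikes about, which are no part of the job. What is shaped like the board_narrow but green is not meant.

How it is judged:
On the way, in this order (a step that is already met when the one before it is completed fails the run):
1. the catch is held up clear of the teeth (value of joint catch above 0.0105 m), for 0.2 s.
2. the boards are pressed onto the sprung pad with the catch still out of the notches (value of joint catch above 0.005 m and contact force between head and anything else above 4 N), for 0.1 s.
At the end, for the whole second after the job is handed in: the catch is down in a notch (within 3 mm), the jaw at rest, the three boards lie flat on their bearers (within 6 mm of height and 0.06 rad), square to the rail (0.06 rad) and centred on it to 30 mm, at rest, and the sprung pad is pressed by 4.5 to 19.5 N, so that no gap is left between the boards (value of joint catch below 0.003 m and velocity of joint jaw below 0.005 m/s and contact force between head and anything else between 4.5 and 19.5 N and z of board_wide in the frame of clamp between 0.034 and 0.044 m and angle between each of board_wide, board_mid, board_narrow's own z axis and vertical below 0.06 rad and angle between the y axis of each of board_wide, board_mid, board_narrow and the y axis of clamp, either way round below 0.06 rad and x of board_wide in the frame of clamp between -0.03 and 0.03 m and linear speed of each of board_wide, board_mid, board_narrow below 0.01 m/s and z of board_mid in the frame of clamp between 0.034 and 0.044 m and x of board_mid in the frame of clamp between -0.03 and 0.03 m and z of board_narrow in the frame of clamp between 0.034 and 0.044 m and x of board_narrow in the frame of clamp between -0.03 and 0.03 m); the robot touches nothing.
It fails at once if the pad is pressed with more than 25 N, the spring driven solid (contact force between head and anything else above 25 N).
It fails at once if a board is lifted or tipped off its bearers (z of any of board_wide, board_mid, board_narrow in the frame of clamp above 0.058 m or angle between any of board_wide, board_mid, board_narrow's own z axis and vertical above 0.25 rad).
It fails at once if a bystander is moved by more than 25 mm (distance of any of tape_measure, pencil, mallet, glue_bottle, try_square, screw_jar, offcut, glue_brush from where it was at the start of the episode above 0.025 m).
It also fails if it takes over 59 s, if anything falls off the work surface, if the arm or the gripper's body presses on something with over 40 N, if the wrist force passes 120 N, or if a joint passes its speed limit or range.

### The arm

A 6-joint arm with a two-finger parallel gripper is mounted at the origin on the work surface. World frame = base frame: x ahead of the robot, y to its left, z up, the work surface at z = 0. Lengths are in m, angles in rad, forces in N, time in s.
With the tool pointing down it reaches from about 0.3 to 0.775 m from the base axis. Payload 14.6 kg.
Tool frame: the origin (TCP) lies midway between the tips of the shut fingers; the grasp point (between the pads) lies 19 mm behind it; z points along the fingers, y is the direction in which the jaws open and shut (so a half turn about z gives the same grasp; the last joint's range is limited). The gripper opens to 94 mm and grips with 3 to 60 N. Pads are 16 mm wide; open, the fingers measure 119 mm over their backs; the gripper's body (75 mm by 177 mm) begins 78 mm behind the grasp point.
Start: joints at [-1.179, 0.3, 1.521, -0, 1.321, -0.067], TCP at [0.244, -0.493, 0.205] pointing down, gripper open.
Joint ranges: [-3.03, 3.03], [-0.79, 2.21], [0.23, 2.52], [-1.04, 4.18], [0, 3.07], [-2.55, 2.55]. Speed limits (rad/s): [2.22, 2.22, 2.57, 3.14, 3.14, 3.14].

### API

Orientations are given as a rotation vector (axis times angle).
In Python, from rig import env, camera, camera_model, finish_job gives the robot as it stands.
- The arm moves only by the tool step_arm, never from a script. Its argument "steps" is a list of rows, each a list of 2 entries, a list of its own where there are three numbers: the shift along the tool's x, y, z normalised to -1 to 1, where 1 is 20 mm, then the turn, a rotation vector about the tool's x, y, z normalised to -1 to 1, where 1 is 0.15 rad. In form: [[[dx, dy, dz], [wx, wy, wz]], ...]. A call has 1 to 10 rows; each row shifts and turns the commanded pose from where the row before left it, along the tool's axes as they then stand; what a row does not reach is not made up. A row lasts 1/10 s, in which the tool goes at most 50 mm and 8.59 degrees, less where a joint would pass 70% of its speed; a pose out of reach is approached as far as the arm can. A call with a number of a shift or a turn outside -1 to 1 is refused whole. A call with a gripper value outside its range is refused whole. "fingers" is the opening, from -1 (shut) to 1 (fully open), set as the call begins (left out, the last holds). The fingers move at their own pace and stop on an object; the grip force is fixed at half the most. Time passes only in rows, so rows that do not move let the fingers close. It gives the time, the measured TCP pose, the force and the opening at its end, in the units of the state.
- env.get_state(): the state, without advancing time (a new reading comes with each control period).
- camera(name): name is "scene" or "top" or "wrist"; returns the picture (420x560x3 uint8, red, green, blue); there is no depth.
- camera_model(name): a dict with "vertical_fov" (degrees; the focal length in pixels is half the picture's height over the tangent of half this angle, whatever the lens; pixels are square), "cx", "cy" (the principal point, pixels), "R" (3x3) and "t" (3): a world point X has camera coordinates R X + t. Camera axes: x right, y down, z forward; pixel columns grow to the right and rows downward; lengths in m; the calibration is good to about 2 mm. A picture is of the moment at which its call begins: read the wrist's pose just before it. camera_model takes no time and is no camera call; for the wrist camera it gives the pose at the moment of the call.
- finish_job(): hands the job in, once; it reports no verdict.
The state is a dict: "time_s": time; "q": joint angles; "joint_vel": joint speeds; "effort": joint torques, N m; "eef_pos": TCP position; "tool_rot": TCP orientation; "force": force on the tool from outside, world axes, zero at the start; "torque": the same for the moment, N m; "grip_width": opening from 0.0 (shut) to 1.0 (fully open).
Only numpy, scipy, OpenCV 4.12 (cv2) and the standard library are available. Lean on these libraries where they do the work, as an engineer would, in place of code of your own. Each camera call takes 0.05 s, during which the arm holds its last target. There are 200 camera calls.

## Working session

There is one attempt and no reset: what is moved stays moved. The work goes in short steps, Python scripts to look and compute and a tool call to move; the robot and the scene stay as the last step left them, time stands still between calls to the robot, and variables do not carry over. Pictures are saved under pics/ and viewed, about 8 in all and at most 12, crops included, and the job is handed in when it is done.

Besides the shell and the picture viewer there is one more tool, called after ">>>" by a JSON object that holds its "api" and its "payload", one argument or row to a line. step_arm: Moves the arm, as the interface text tells. Scaled input: -1 to 1 covers 20 mm each way for a shift and 0.15 rad each way for a turn. Its arguments: {"type":"object","properties":{"steps":{"type":"array"},"fingers":{"type":"number"}},"required":["steps"]}

```bash
mkdir -p pics; ls
cat > h.py <<'E'
import numpy as np, cv2
from rig import env, camera, camera_model, finish_job
def snap(n,f):
    m=camera_model(n); im=camera(n); cv2.imwrite('pics/'+f,im[:,:,::-1]); return im,m
def K(m):
    f=210/np.tan(np.radians(m['vertical_fov'])/2); return f
def ray(m,u,v,z):
    R=np.array(m['R']);t=np.array(m['t']);f=K(m)
    d=R.T@np.array([(u-m['cx'])/f,(v-m['cy'])/f,1]);c=-R.T@t
    return c+d*(z-c[2])/d[2]
def proj(m,X):
    p=np.array(m['R'])@np.array(X)+np.array(m['t']);f=K(m)
    return p[:2]/p[2]*f+[m['cx'],m['cy']]
E
python3 - <<'E'
from h import *
print(env.get_state())
for n in('top','scene'):
    im,m=snap(n,n+'0.png');print(n,m)
a=cv2.imread('pics/top0.png');b=cv2.imread('pics/scene0.png')
E
```

```text
pics
{'time_s': 0.0, 'q': array([-1.17858648e+00,  3.00465191e-01,  1.52160153e+00, -1.43080146e-05,
        1.32067641e+00, -6.65783059e-02]), 'joint_vel': array([-7.07318000e-05,  9.67543707e-04, -5.46406374e-04, -9.12684187e-04,
        1.25017544e-03,  6.75661088e-04]), 'effort': array([-2.34401843e-03, -5.31807911e+01, -3.52739060e+01,  7.07944552e-02,
        2.43287394e-02, -1.14929412e-04]), 'eef_pos': array([ 0.24347701, -0.49287615,  0.20488091]), 'tool_rot': array([-3.05819198e+00, -7.14106738e-01,  3.14309231e-04]), 'force': array([0.7352992 , 0.1721963 , 0.23189696]), 'torque': array([ 0.0184286 , -0.02416058, -0.00874631]), 'grip_width': 0.9998018945187481}
top {'vertical_fov': 53.16829626815235, 'cx': 277.36929605439053, 'cy': 212.91563722594123, 'R': array([[-0.00568709, -0.99997158, -0.00494979],
       [-0.99336967,  0.00621777, -0.11479567],
       [ 0.11482318,  0.00426412, -0.99337679]]), 't': array([-0.01308107,  0.51441275,  1.24394381])}
scene {'vertical_fov': 52.119921217153696, 'cx': 282.4746364712345, 'cy': 209.73860356539097, 'R': array([[ 0.83251494,  0.55370544,  0.01814278],
       [ 0.37621848, -0.54101144, -0.75217436],
       [-0.40666759,  0.63302205, -0.65871433]]), 't': array([-0.41910046, -0.12704922,  1.73122715])}
```

View pics/top0.png

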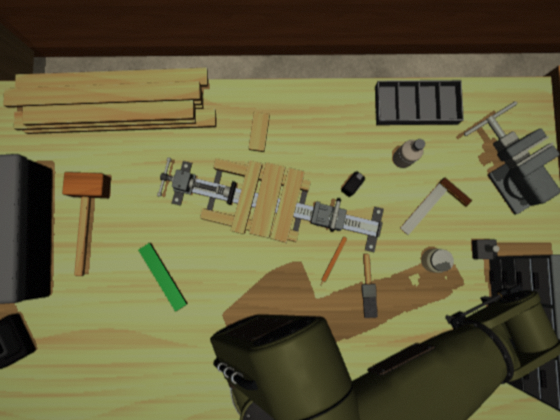

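View pics/scene0.png

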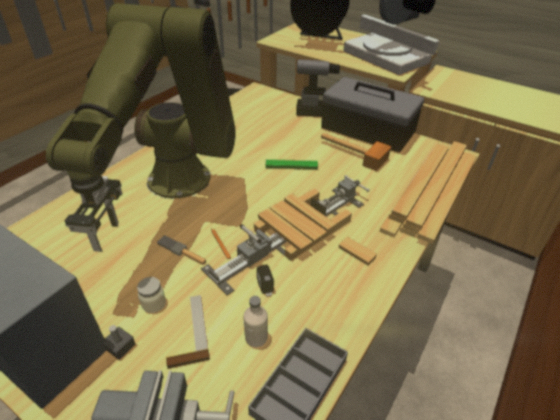

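The top view shows the clamp running from the screw head (180,180) to the jaw (330,213) and the rail's end (375,228). The boards lie at columns 245 to 295. The green stick at (163,277) is the look-alike. I'll enlarge the clamp next.

Run:
```python
from h import *
a=cv2.imread('pics/top0.png')[150:260,150:400]
cv2.imwrite('pics/c1.png',cv2.resize(a,None,fx=3.2,fy=3.2,interpolation=cv2.INTER_CUBIC))
```

```text
(no output)
```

View pics/c1.png

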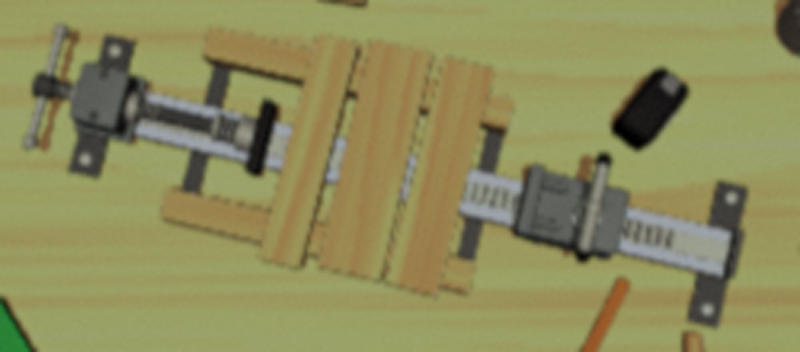

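Run:
```python
from h import *
m=camera_model('top')
P=lambda u,v,z: ray(m,150+u/3.2,150+v/3.2,z)
b1,b2=P(603,160,.114),P(583,257,.114)
print('bar',b1,b2,(b1+b2)/2,np.linalg.norm(b1-b2))
fl=(P(115,48,.006)+P(85,160,.006))/2; fr=(P(732,197,.006)+P(707,310,.006))/2
d=(fl-fr);print('feet',fl,fr,np.linalg.norm(d)); d/=np.linalg.norm(d)
print('dir',d,'yaw y-axis',np.degrees(np.arctan2(d[1],d[0])))
r=P(730,253,.024);print('rail end',r)
x=np.array([d[1],-d[0],0])
def loc(p): q=p-r;return q@x,q@d-.25
for n,p in dict(bar=(b1+b2)/2,b1=b1,b2=b2,jf1=P(527,168,.074),jf2=P(515,235,.074),padT=P(262,100,.065),padB=P(250,172,.065),fr=fr,fl=fl,
 jb=P(490,68,.058),jbB=P(437,295,.058),mt=P(445,57,.058),wt=P(433,55,.058),wl=P(370,42,.058),nt=P(357,45,.058),nl=P(320,38,.058)).items(): print(n,np.round(loc(p),4))
print(np.degrees(np.arctan2(*(b1-b2)[[1,0]])))
s=env.get_state();from scipy.spatial.transform import Rotation as Ro
print(Ro.from_rotvec(s['tool_rot']).as_matrix())
```

```text
bar [ 0.54041118 -0.19017716  0.114     ] [ 0.45427091 -0.17065358  0.114     ] [ 0.49734104 -0.18041537  0.114     ] 0.08832505326675728
feet [0.6147553  0.28333085 0.006     ] [ 0.4649887  -0.31546394  0.006     ] 0.6172400110948623
dir [0.24263917 0.97011661 0.        ] yaw y-axis 75.95764131325365
rail end [ 0.46379315 -0.3212437   0.024     ]
bar [-0.0016 -0.1052]
b1 [ 0.0425 -0.1043]
b2 [-0.0458 -0.1062]
jf1 [ 0.0259 -0.0423]
jf2 [-0.0368 -0.0457]
padT [0.0312 0.2112]
padB [-0.0369  0.2051]
fr [-2.000e-04 -2.441e-01]
fl [-2.000e-04  3.731e-01]
jb [0.1124 0.0121]
jbB [-0.106   0.0105]
mt [0.1126 0.0555]
wt [0.1118 0.0669]
wl [0.11   0.1274]
nt [0.1043 0.1386]
nl [0.1026 0.174 ]
-12.770263080174812
[[ 8.96595152e-01  4.42850951e-01 -4.10432958e-04]
 [ 4.42851138e-01 -8.96594645e-01  9.55439183e-04]
 [ 5.51251585e-05 -1.03840284e-03 -9.99999459e-01]]
```

>>> {"api": "step_arm", "payload": {
  "steps": [
    [[0, 0, 0], [0, 0, 0.467]],
    [[0, 0, 0], [0, 0, 0.467]],
    [[0, 0, 0], [0, 0, 0.467]],
    [[0, 0, 0], [0, 0, 0.467]],
    [[0, 0, 0], [0, 0, 0.467]],
    [[0, 0, 0], [0, 0, 0.467]],
    [[0, 0, 0], [0, 0, 0.467]],
    [[0, 0, 0], [0, 0, 0.467]],
    [[0, 0, 0], [0, 0, 0.467]],
    [[0, 0, 0], [0, 0, 0.467]]
  ]
}}

```text
time_s: 1.1
eef_pos: [0.2435, -0.493, 0.2051]
tool_rot: [-3.117, 0.383, 0.001]
force: [-0.3, -0.2, -0.3]
grip_width: 1.003
```

>>> {"api": "step_arm", "payload": {
  "steps": [
    [[0.425, -0.9, 0], [0, 0, 0]],
    [[0.425, -0.9, 0], [0, 0, 0]],
    [[0.425, -0.9, 0], [0, 0, 0]],
    [[0.425, -0.9, 0], [0, 0, 0]],
    [[0.425, -0.9, 0], [0, 0, 0]],
    [[0.425, -0.9, 0], [0, 0, 0]],
    [[0.425, -0.9, 0], [0, 0, 0]],
    [[0.425, -0.9, 0], [0, 0, 0]],
    [[0.425, -0.9, 0], [0, 0, 0]],
    [[0.425, -0.9, 0], [0, 0, 0]]
  ]
}}

```text
time_s: 2.1
eef_pos: [0.3696, -0.3379, 0.2052]
tool_rot: [-3.118, 0.379, 0.001]
force: [0.2, 0.1, -0.3]
grip_width: 1.0
```

>>> {"api": "step_arm", "payload": {
  "steps": [
    [[0.425, -0.9, 0], [0, 0, 0]],
    [[0.425, -0.9, 0], [0, 0, 0]],
    [[0.425, -0.9, 0], [0, 0, 0]],
    [[0.425, -0.9, 0], [0, 0, 0]],
    [[0.425, -0.9, 0], [0, 0, 0]],
    [[0.425, -0.9, 0], [0, 0, 0]],
    [[0.425, -0.9, 0], [0, 0, 0]],
    [[0.425, -0.9, 0], [0, 0, 0]],
    [[0, 0, 0], [0, 0, 0]],
    [[0, 0, 0], [0, 0, 0]]
  ]
}}

```text
time_s: 3.1
eef_pos: [0.4694, -0.2152, 0.2052]
tool_rot: [-3.119, 0.378, 0.001]
force: [-0.3, 0.1, 0.1]
grip_width: 0.998
```

```bash
cat >> h.py <<'E'
from scipy.spatial.transform import Rotation as Ro
D=np.array([.2426,.9701,0])
def st(target=None):
    s=env.get_state();R=Ro.from_rotvec(s['tool_rot']).as_matrix();p=s['eef_pos']
    print('t',round(s['time_s'],2),'p',p.round(4),'F',s['force'].round(2),'Falong',round(float(s['force']@D),2),'g',round(s['grip_width'],3),'yaw_y',np.degrees(np.arctan2(R[1,1],R[0,1])).round(2),'zt',R[:,2].round(4))
    if target is not None: print('units',(R.T@(np.array(target)-p)/.02).round(2))
    return s
E
python3 - <<'E'
from h import *
st([.497,-.1804,.165]); im,m=snap('wrist','w1.png');print(m,proj(m,[.497,-.1804,.114]))
E
```

```text
t 3.1 p [ 0.4694 -0.2152  0.2052] F [-0.35  0.08  0.09] Falong -0.01 g 0.998 yaw_y -103.8 zt [-6.e-04  2.e-04 -1.e+00]
units [ 0.92 -2.02  2.01]
{'vertical_fov': 58.869375526412966, 'cx': 271.48660506762474, 'cy': 207.15648438291055, 'R': array([[-2.39547313e-01, -9.70884678e-01,  1.63444084e-04],
       [-9.36732189e-01,  2.31165088e-01,  2.62860246e-01],
       [-2.55244768e-01,  6.28143622e-02, -9.64833905e-01]]), 't': array([-0.096446 ,  0.4619711,  0.5250155])} [217.26277598 186.55991165]
```

View pics/w1.png

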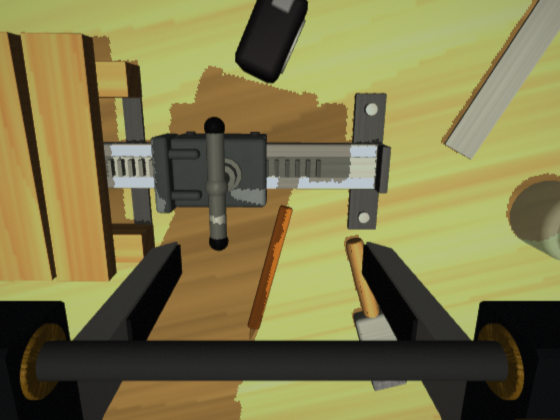

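The wrist view shows the release bar from (214,125) to (219,242), with the rail level in the picture. Its middle (216,184) lies within 3 px of the top-view estimate.

Run:
```python
from h import *
m=camera_model('wrist')
for z in (.114,.123):
    a,b=ray(m,214,125,z),ray(m,219,242,z);print(z,(a+b)/2,np.linalg.norm(a-b),np.degrees(np.arctan2(*(a-b)[[1,0]]))+90)
# rail edges: top edge & bottom edge z .024
a,b=ray(m,107,165,.03),ray(m,376,168,.03);print(np.degrees(np.arctan2(*(a-b)[[1,0]])))
st([.4965,-.1805,.150])
```

```text
0.114 [ 0.49740264 -0.18039872  0.114     ] 0.08865399718646956 76.27608075867892
0.123 [ 0.49893009 -0.18217029  0.123     ] 0.08571221824920773 76.27608075867893
75.45163603572088
t 3.15 p [ 0.4693 -0.2155  0.2053] F [-0.3  -0.42 -0.6 ] Falong -0.48 g 0.999 yaw_y -103.85 zt [-5.e-04  1.e-04 -1.e+00]
units [ 0.9  -2.03  2.76]
```

>>> {"api": "step_arm", "payload": {
  "steps": [
    [[0.317, -0.667, 0], [0, 0, 0]],
    [[0.317, -0.667, 0], [0, 0, 0]],
    [[0.317, -0.666, 0], [0, 0, 0]],
    [[0, 0, 0.9], [0, 0, 0]],
    [[0, 0, 0.9], [0, 0, 0]],
    [[0, 0, 0.9], [0, 0, 0]],
    [[0, 0, 0.9], [0, 0, 0]],
    [[0, 0, 0.9], [0, 0, 0]],
    [[0, 0, 0.85], [0, 0, 0]],
    [[0, 0, 0], [0, 0, 0]]
  ],
  "fingers": 0
}}

```text
time_s: 4.15
eef_pos: [0.4973, -0.1797, 0.0965]
tool_rot: [-3.118, 0.378, 0.005]
force: [0.3, -0.5, -0.0]
grip_width: 0.498
```

Run:
```python
from h import *
st([.4974,-.1804,.098]); im,m=snap('wrist','w2.png')
```

```text
t 4.15 p [ 0.4973 -0.1797  0.0965] F [ 0.33 -0.51 -0.01] Falong -0.41 g 0.498 yaw_y -103.81 zt [-0.0033  0.0015 -1.    ]
units [ 0.01  0.03 -0.08]
```

View pics/w2.png

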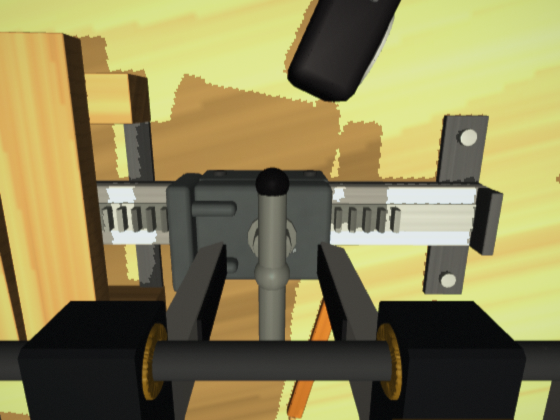

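The bar (272,180 to 340) stands midway between the fingertips (225,245) and (325,245), so I'll close on it.

>>> {"api": "step_arm", "payload": {
  "steps": [
    [[0, 0, 0], [0, 0, 0]],
    [[0, 0, 0], [0, 0, 0]],
    [[0, 0, 0], [0, 0, 0]],
    [[0, 0, 0], [0, 0, 0]],
    [[0, 0, 0], [0, 0, 0]],
    [[0, 0, 0], [0, 0, 0]],
    [[0, 0, 0], [0, 0, 0]],
    [[0, 0, 0], [0, 0, 0]]
  ],
  "fingers": -1
}}

```text
time_s: 5.0
eef_pos: [0.4979, -0.1809, 0.0987]
tool_rot: [3.119, -0.379, 0.001]
force: [-1.2, 0.8, 4.0]
grip_width: 0.126
```

Run:
```python
from h import *
st()
```

```text
t 5.0 p [ 0.4979 -0.1809  0.0987] F [-1.19  0.8   4.01] Falong 0.49 g 0.126 yaw_y -103.85 zt [ 4.e-04 -2.e-04 -1.e+00]
```

>>> {"api": "step_arm", "payload": {
  "steps": [
    [[0, 0, -0.15], [0, 0, 0]],
    [[0, 0, -0.15], [0, 0, 0]],
    [[0, 0, 0], [0, 0, 0]],
    [[0, 0, 0], [0, 0, 0]]
  ]
}}

```text
time_s: 5.4
eef_pos: [0.4977, -0.1808, 0.1041]
tool_rot: [-3.119, 0.379, 0.0]
force: [5.6, -1.0, -8.5]
grip_width: 0.126
```

Run:
```python
from h import *
st()
```

```text
t 5.4 p [ 0.4977 -0.1808  0.1041] F [ 5.6  -1.04 -8.47] Falong 0.35 g 0.126 yaw_y -103.85 zt [-2.e-04  1.e-04 -1.e+00]
```

>>> {"api": "step_arm", "payload": {
  "steps": [
    [[0, 0, -0.18], [0, 0, 0]],
    [[0, 0, -0.17], [0, 0, 0]],
    [[0, 0, 0], [0, 0, 0]],
    [[0, 0, 0], [0, 0, 0]],
    [[0, 0, 0], [0, 0, 0]]
  ]
}}

```text
time_s: 5.9
eef_pos: [0.4976, -0.1808, 0.111]
tool_rot: [-3.119, 0.379, 0.0]
force: [4.2, -0.9, -10.2]
grip_width: 0.128
```

Run:
```python
from h import *
st(); im,m=snap('scene','s2.png')
c=im[:,:,::-1][190:300,190:370];cv2.imwrite('pics/s2c.png',cv2.resize(c,None,fx=4,fy=4,interpolation=cv2.INTER_CUBIC))
```

```text
t 5.9 p [ 0.4976 -0.1808  0.111 ] F [  4.18  -0.92 -10.17] Falong 0.12 g 0.128 yaw_y -103.85 zt [-3.e-04  1.e-04 -1.e+00]
```

View pics/s2c.png

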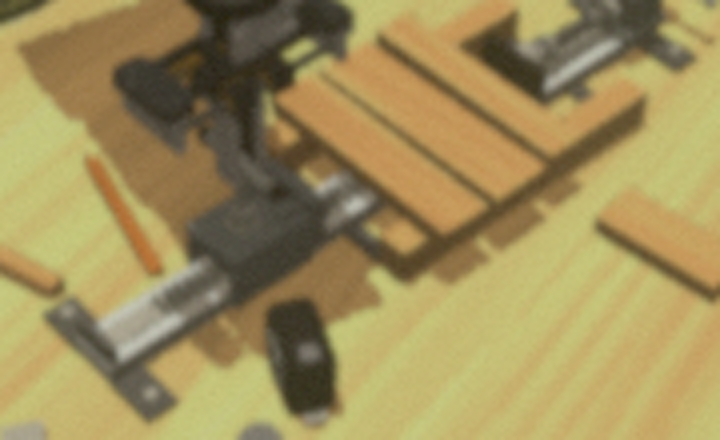

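>>> {"api": "step_arm", "payload": {
  "steps": [
    [[0, -0.25, 0], [0, 0, 0]],
    [[0, -0.25, 0], [0, 0, 0]],
    [[0, -0.25, 0], [0, 0, 0]],
    [[0, -0.25, 0], [0, 0, 0]],
    [[0, -0.25, 0], [0, 0, 0]],
    [[0, -0.25, 0], [0, 0, 0]],
    [[0, -0.25, 0], [0, 0, 0]],
    [[0, -0.25, 0], [0, 0, 0]],
    [[0, -0.25, 0], [0, 0, 0]],
    [[0, 0, 0], [0, 0, 0]]
  ]
}}

```text
time_s: 6.95
eef_pos: [0.5086, -0.1367, 0.111]
tool_rot: [-3.119, 0.378, 0.0]
force: [6.6, -1.0, -9.5]
grip_width: 0.131
```

```bash
cat >> h.py <<'E'
def ss():
    s=st();print('s mm',round(float((s['eef_pos']-[.4976,-.1808,0])@D)*1000,1),'lat F',round(float(s['force']@[.9701,-.2426,0]),2));return s
E
python3 - <<'E'
from h import *
ss()
E
```

```text
t 6.95 p [ 0.5086 -0.1367  0.111 ] F [ 6.55 -0.95 -9.5 ] Falong 0.67 g 0.131 yaw_y -103.82 zt [-0.e+00  1.e-04 -1.e+00]
s mm 45.4 lat F 6.59
```

>>> {"api": "step_arm", "payload": {
  "steps": [
    [[0.05, -0.2, -0.07], [0, 0, 0]],
    [[0, -0.2, 0], [0, 0, 0]],
    [[0, -0.2, 0], [0, 0, 0]],
    [[0, -0.2, 0], [0, 0, 0]],
    [[0, -0.2, 0], [0, 0, 0]],
    [[0, -0.2, 0], [0, 0, 0]],
    [[0, 0, 0], [0, 0, 0]],
    [[0, 0, 0], [0, 0, 0]]
  ]
}}

```text
time_s: 7.75
eef_pos: [0.5148, -0.1135, 0.1125]
tool_rot: [-3.118, 0.378, 0.002]
force: [-4.9, 2.1, -10.5]
grip_width: 0.128
```

Run:
```python
from h import *
ss()
```

```text
t 7.75 p [ 0.5148 -0.1135  0.1125] F [ -4.95   2.14 -10.5 ] Falong 0.87 g 0.128 yaw_y -103.83 zt [-0.0013  0.001  -1.    ]
s mm 69.4 lat F -5.32
```

>>> {"api": "step_arm", "payload": {
  "steps": [
    [[-0.02, -0.15, 0], [0, 0, 0]],
    [[0, -0.15, 0], [0, 0, 0]],
    [[0, -0.15, 0], [0, 0, 0]],
    [[0, -0.15, 0], [0, 0, 0]],
    [[0, -0.1, 0], [0, 0, 0]],
    [[0, 0, 0], [0, 0, 0]],
    [[0, 0, 0], [0, 0, 0]]
  ]
}}

```text
time_s: 8.45
eef_pos: [0.5181, -0.1002, 0.1128]
tool_rot: [-3.118, 0.379, 0.001]
force: [-2.8, 0.7, -10.5]
grip_width: 0.127
```

Run:
```python
from h import *
ss(); im,m=snap('top','t2.png')
c=im[:,:,::-1][150:260,150:400];cv2.imwrite('pics/t2c.png',cv2.resize(c,None,fx=3.2,fy=3.2,interpolation=cv2.INTER_CUBIC))
```

```text
t 8.45 p [ 0.5181 -0.1002  0.1128] F [ -2.84   0.73 -10.45] Falong 0.02 g 0.127 yaw_y -103.84 zt [-3.e-04  5.e-04 -1.e+00]
s mm 83.2 lat F -2.93
```

View pics/t2c.png

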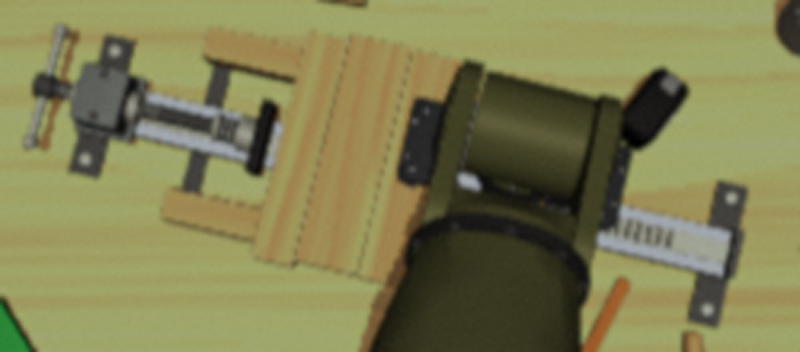

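The boards are now closed up. The narrow board's edge (281,135) is about 6 mm short of the pad (273,137), so from here I'll feel my way in.

>>> {"api": "step_arm", "payload": {
  "steps": [
    [[0, -0.1, 0], [0, 0, 0]],
    [[0, -0.1, 0], [0, 0, 0]],
    [[0, 0, 0], [0, 0, 0]],
    [[0, 0, 0], [0, 0, 0]]
  ]
}}

```text
time_s: 8.9
eef_pos: [0.519, -0.0965, 0.1128]
tool_rot: [-3.119, 0.379, 0.001]
force: [-5.7, -0.6, -10.0]
grip_width: 0.129
```

>>> {"api": "step_arm", "payload": {
  "steps": [
    [[0, -0.05, 0], [0, 0, 0]],
    [[0, 0, 0], [0, 0, 0]],
    [[0, 0, 0], [0, 0, 0]]
  ]
}}

```text
time_s: 9.2
eef_pos: [0.5192, -0.0957, 0.1128]
tool_rot: [3.118, -0.379, -0.001]
force: [-5.8, -0.9, -9.7]
grip_width: 0.131
```

>>> {"api": "step_arm", "payload": {
  "steps": [
    [[0, -0.05, 0], [0, 0, 0]],
    [[0, 0, 0], [0, 0, 0]],
    [[0, 0, 0], [0, 0, 0]]
  ]
}}

```text
time_s: 9.5
eef_pos: [0.5194, -0.0948, 0.1128]
tool_rot: [3.118, -0.379, -0.001]
force: [-5.7, -1.7, -9.4]
grip_width: 0.128
```

>>> {"api": "step_arm", "payload": {
  "steps": [
    [[0, -0.05, 0], [0, 0, 0]],
    [[0, 0, 0], [0, 0, 0]],
    [[0, 0, 0], [0, 0, 0]]
  ]
}}

```text
time_s: 9.8
eef_pos: [0.5197, -0.0938, 0.1128]
tool_rot: [3.118, -0.379, -0.001]
force: [-4.7, -1.2, -10.2]
grip_width: 0.127
```

Run:
```python
from h import *
ss()
```

```text
t 9.8 p [ 0.5197 -0.0938  0.1128] F [ -4.74  -1.18 -10.17] Falong -2.29 g 0.127 yaw_y -103.85 zt [-4.e-04 -2.e-04 -1.e+00]
s mm 89.8 lat F -4.31
```

>>> {"api": "step_arm", "payload": {
  "steps": [
    [[0, -0.05, 0], [0, 0, 0]],
    [[0, 0, 0], [0, 0, 0]],
    [[0, 0, 0], [0, 0, 0]]
  ]
}}

```text
time_s: 10.1
eef_pos: [0.5199, -0.0928, 0.1128]
tool_rot: [3.118, -0.379, -0.001]
force: [-5.7, -1.7, -10.0]
grip_width: 0.127
```

>>> {"api": "step_arm", "payload": {
  "steps": [
    [[0, -0.05, 0], [0, 0, 0]],
    [[0, 0, 0], [0, 0, 0]],
    [[0, 0, 0], [0, 0, 0]]
  ]
}}

```text
time_s: 10.4
eef_pos: [0.5202, -0.0919, 0.1128]
tool_rot: [3.118, -0.379, -0.001]
force: [-5.8, -2.1, -10.0]
grip_width: 0.13
```

>>> {"api": "step_arm", "payload": {
  "steps": [
    [[0, -0.05, 0], [0, 0, 0]],
    [[0, 0, 0], [0, 0, 0]],
    [[0, 0, 0], [0, 0, 0]]
  ]
}}

```text
time_s: 10.7
eef_pos: [0.5204, -0.0909, 0.1128]
tool_rot: [3.118, -0.379, -0.001]
force: [-4.8, -0.7, -9.6]
grip_width: 0.129
```

>>> {"api": "step_arm", "payload": {
  "steps": [
    [[0, -0.05, 0], [0, 0, 0]],
    [[0, 0, 0], [0, 0, 0]],
    [[0, 0, 0], [0, 0, 0]]
  ]
}}

```text
time_s: 11.0
eef_pos: [0.5207, -0.0899, 0.1128]
tool_rot: [3.118, -0.379, -0.001]
force: [-4.5, -2.1, -10.8]
grip_width: 0.129
```

Run:
```python
from h import *
ss()
```

```text
t 11.0 p [ 0.5207 -0.0899  0.1128] F [ -4.54  -2.05 -10.82] Falong -3.09 g 0.129 yaw_y -103.86 zt [-4.e-04 -2.e-04 -1.e+00]
s mm 93.8 lat F -3.91
```

>>> {"api": "step_arm", "payload": {
  "steps": [
    [[0, -0.05, 0], [0, 0, 0]],
    [[0, 0, 0], [0, 0, 0]],
    [[0, 0, 0], [0, 0, 0]]
  ]
}}

```text
time_s: 11.3
eef_pos: [0.5209, -0.0889, 0.1128]
tool_rot: [3.118, -0.379, -0.001]
force: [-5.1, -1.3, -11.4]
grip_width: 0.127
```

>>> {"api": "step_arm", "payload": {
  "steps": [
    [[0, -0.05, 0], [0, 0, 0]],
    [[0, 0, 0], [0, 0, 0]],
    [[0, 0, 0], [0, 0, 0]]
  ]
}}

```text
time_s: 11.6
eef_pos: [0.5211, -0.0881, 0.1128]
tool_rot: [3.118, -0.379, -0.001]
force: [-5.6, -2.0, -10.0]
grip_width: 0.129
```

>>> {"api": "step_arm", "payload": {
  "steps": [
    [[0, -0.05, 0], [0, 0, 0]],
    [[0, 0, 0], [0, 0, 0]],
    [[0, 0, 0], [0, 0, 0]]
  ]
}}

```text
time_s: 11.9
eef_pos: [0.5212, -0.0876, 0.1128]
tool_rot: [3.117, -0.379, -0.001]
force: [-6.7, -6.4, -10.8]
grip_width: 0.127
```

>>> {"api": "step_arm", "payload": {
  "steps": [
    [[0, -0.05, 0], [0, 0, 0]],
    [[0, 0, 0], [0, 0, 0]],
    [[0, 0, 0], [0, 0, 0]]
  ]
}}

```text
time_s: 12.2
eef_pos: [0.5214, -0.0868, 0.1128]
tool_rot: [3.117, -0.379, -0.001]
force: [-7.3, -8.6, -9.7]
grip_width: 0.128
```

Run:
```python
from h import *
ss()
```

```text
t 12.2 p [ 0.5214 -0.0868  0.1128] F [-7.25 -8.56 -9.67] Falong -10.07 g 0.128 yaw_y -103.86 zt [-8.0e-04 -1.5e-03 -1.0e+00]
s mm 96.9 lat F -4.96
```

Contact came at s ≈ 96 mm, where the push force jumped from 3 to 8 to 10 N. The notch at s = 100 should therefore give about 4 mm of compression, or roughly 10 N. I'll advance to it.

>>> {"api": "step_arm", "payload": {
  "steps": [
    [[0, -0.05, 0], [0, 0, 0]],
    [[0, -0.05, 0], [0, 0, 0]],
    [[0, -0.05, 0], [0, 0, 0]],
    [[0, 0, 0], [0, 0, 0]],
    [[0, 0, 0], [0, 0, 0]]
  ]
}}

```text
time_s: 12.7
eef_pos: [0.5221, -0.0842, 0.1128]
tool_rot: [3.117, -0.379, -0.001]
force: [-8.0, -10.4, -9.5]
grip_width: 0.125
```

Run:
```python
from h import *
ss()
```

```text
t 12.7 p [ 0.5221 -0.0842  0.1128] F [ -7.99 -10.41  -9.54] Falong -12.04 g 0.125 yaw_y -103.87 zt [-9.e-04 -2.e-03 -1.e+00]
s mm 99.6 lat F -5.22
```

>>> {"api": "step_arm", "payload": {
  "steps": [
    [[-0.015, -0.025, 0], [0, 0, 0]],
    [[0, 0, 0.1], [0, 0, 0]],
    [[0, 0, 0.1], [0, 0, 0]],
    [[0, 0, 0.1], [0, 0, 0]],
    [[0, 0, 0], [0, 0, 0]],
    [[0, 0, 0], [0, 0, 0]]
  ]
}}

```text
time_s: 13.3
eef_pos: [0.5221, -0.0839, 0.1069]
tool_rot: [3.116, -0.379, -0.0]
force: [-6.4, -11.9, -9.0]
grip_width: 0.128
```

Run:
```python
from h import *
ss()
```

```text
t 13.3 p [ 0.5221 -0.0839  0.1069] F [ -6.41 -11.88  -9.  ] Falong -13.08 g 0.128 yaw_y -103.87 zt [-3.0e-04 -2.4e-03 -1.0e+00]
s mm 100.0 lat F -3.33
```

>>> {"api": "step_arm", "payload": {
  "steps": [
    [[0, 0, 0.1], [0, 0, 0]],
    [[0, 0, 0.1], [0, 0, 0]],
    [[0, 0, 0], [0, 0, 0]],
    [[0, 0, 0], [0, 0, 0]]
  ]
}}

```text
time_s: 13.7
eef_pos: [0.5222, -0.0839, 0.103]
tool_rot: [3.116, -0.379, 0.0]
force: [-7.9, -11.6, -7.7]
grip_width: 0.134
```

>>> {"api": "step_arm", "payload": {
  "steps": [
    [[0, 0, 0.1], [0, 0, 0]],
    [[0, 0, 0.08], [0, 0, 0]],
    [[0, 0, 0], [0, 0, 0]],
    [[0, 0, 0], [0, 0, 0]]
  ]
}}

```text
time_s: 14.1
eef_pos: [0.5222, -0.0839, 0.0995]
tool_rot: [3.116, -0.379, 0.0]
force: [-7.8, -11.2, -6.3]
grip_width: 0.127
```

Run:
```python
from h import *
ss()
```

```text
t 14.1 p [ 0.5222 -0.0839  0.0995] F [ -7.76 -11.23  -6.33] Falong -12.78 g 0.127 yaw_y -103.87 zt [-2.0e-04 -2.4e-03 -1.0e+00]
s mm 100.0 lat F -4.81
```

>>> {"api": "step_arm", "payload": {
  "steps": [
    [[0, 0, 0], [0, 0, 0]],
    [[0, 0, 0], [0, 0, 0]],
    [[0, 0, 0], [0, 0, 0]],
    [[0, 0, 0], [0, 0, 0]],
    [[0, 0, 0], [0, 0, 0]]
  ],
  "fingers": 0
}}

```text
time_s: 14.6
eef_pos: [0.5226, -0.0823, 0.0996]
tool_rot: [-3.119, 0.379, -0.002]
force: [0.3, 0.2, -0.4]
grip_width: 0.489
```

>>> {"api": "step_arm", "payload": {
  "steps": [
    [[0, 0, -0.6], [0, 0, 0]],
    [[0, 0, -0.9], [0, 0, 0]],
    [[0, 0, -0.9], [0, 0, 0]],
    [[0, 0, -0.9], [0, 0, 0]],
    [[0, 0.9, -0.9], [0, 0, 0]],
    [[0, 0.9, -0.9], [0, 0, 0]],
    [[0, 0.9, 0], [0, 0, 0]],
    [[0, 0.9, 0], [0, 0, 0]],
    [[0, 0, 0], [0, 0, 0]],
    [[0, 0, 0], [0, 0, 0]]
  ]
}}

```text
time_s: 15.6
eef_pos: [0.5052, -0.1522, 0.2018]
tool_rot: [-3.119, 0.38, -0.001]
force: [0.6, 0.4, -0.1]
grip_width: 0.502
```

Run:
```python
from h import *
st(); im,m=snap('wrist','w3.png')
D3=D
for z in (.114,.1235): print(proj(m,np.array([.4974,-.1804,z])+.1*D), proj(m,np.array([.4974,-.1804,z])+.1*D+.043*np.array([.9701,-.2426,0])))
im,m=snap('top','t3.png')
```

```text
t 15.6 p [ 0.5052 -0.1522  0.2018] F [ 0.59  0.38 -0.13] Falong 0.51 g 0.502 yaw_y -103.88 zt [ 6.e-04 -0.e+00 -1.e+00]
[177.06975577 212.4291135 ] [173.20197293 154.88709972]
[173.85791667 216.04231136] [169.71281489 156.61447707]
```

View pics/w3.png

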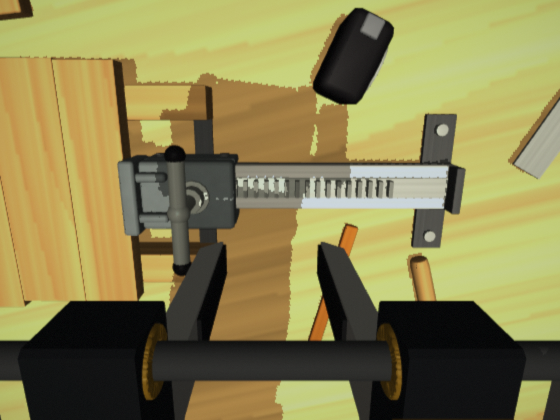

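The bar's middle is at (178,211), against (177,212) predicted for the catch down in the notch at s = 100. The jaw face bears on the board at (135,200). Last, I'll check the pad side.

Run:
```python
import cv2
c=cv2.imread('pics/t3.png')[150:260,150:400];cv2.imwrite('pics/t3c.png',cv2.resize(c,None,fx=3.2,fy=3.2,interpolation=cv2.INTER_CUBIC))
```

```text
(no output)
```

View pics/t3c.png

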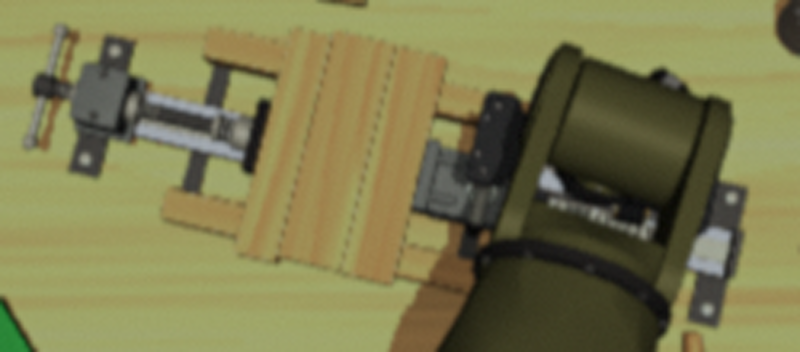

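The boards are closed edge to edge, square to the rail, and hard against the pad at (262,135). The gripper is clear, so I'm handing in.

```bash
python3 -c "
from rig import finish_job
print(finish_job())"
```

```text
the job is handed in; nothing more can be done
None
```

The clamp is closed on the three boards and the job is handed in; no verdict was reported. It took about 16 s of robot time.

**What I did:** I pinched the release bar, raised the catch about 13–14 mm and slid the jaw towards the head. The push force jumped after about 96 mm of travel, which marked contact with the sprung pad. I went on to the notch at 100 mm, lowered the catch until it seated, let go and backed off.

**Last checks:**
- **Catch:** the bar's height and position in the wrist picture match a catch fully down in the 100 mm notch.
- **Boards:** the final top view shows them closed with no gaps, square to the rail and bearing on the pad.
- **Robot:** the gripper read no contact force after letting go.
- **Other things on the bench:** nothing in the final pictures looked disturbed. I did not measure each item, and the last crops do not show all of them.

**Squeeze:** I could not measure the pad force directly. About 4 mm of compression puts it near 9–10 N, and the notch's 1 mm of play could lower that slightly. The 13 N push I read before releasing also included board and jaw friction, which fits.

No check failed or disagreed.

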